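# Take the glue pot off the warmer

### The arm

A 6-joint arm with a two-finger parallel gripper is mounted at the origin on the work surface. World frame = base frame: x ahead of the robot, y to its left, z up, the work surface at z = 0. Lengths are in mm, angles in rad, forces in N, time in s.
With the tool pointing down it reaches from about 350 to 875 mm from the base axis. Payload 4.2 kg.
Tool frame: the origin (TCP) lies between the finger pads; the fingertips stand 8 mm ahead of it and the grasp point (between the pads) lies 11 mm behind it; z points along the fingers, y is the line along which they close (so a half turn about z gives the same grasp; the last joint's range is limited). The gripper opens to 85 mm and grips with 20 to 120 N. Pads are 22 mm wide; open, the fingers measure 114 mm over their backs; the gripper's body (76 mm by 85 mm) begins 54 mm behind the grasp point. The pads swing forward as they close: fully open they stand 13 mm farther back than shut.
Start: joints at [1.415, 0.385, 0.008, 0, -1.194, -0.259], TCP at [251.846, 571.99, 239.312] pointing down, gripper open.
Joint ranges: [-3.14, 3.14], [-1.21, 2.06], [-1.07, 1.41], [-3.16, 2.05], [-2.99, -0.16], [-3.1, 3.1]. Speed limits (rad/s): [2.79, 2.79, 3.14, 3.14, 3.14, 3.14].

### API

Orientations are given as a unit quaternion [x, y, z, w].
In Python, from bench import read_state, get_image, camera_params, job_done gives the robot as it stands.
- The arm moves only by the tool drive_tool, never from a script. Its argument "moves" is a list that holds one entry, the list of rows, each a list of 7 numbers: the shift along the tool's x, y, z in m, then the turn, a rotation vector about the tool's x, y, z in rad, then the closure in counts, from 0 (fully open) to 255 (shut). A call has 1 to 8 rows; each row shifts and turns the commanded pose from where the row before left it, along the tool's axes as they then stand; what a row does not reach is not made up. A row lasts 1/12 s, in which the tool goes at most 41.7 mm and 7.16 degrees, less where a joint would pass 70% of its speed; a pose out of reach is approached as far as the arm can. A call is refused whole if a number of a shift passes 0.0417 or a number of a turn 0.125, either way. A call with a gripper value outside its range is refused whole. The fingers move at their own pace and stop on an object; the grip force is fixed at half the most. Time passes only in rows, so rows that do not move let the fingers close. It gives the time, the measured TCP pose, the force and the opening at its end, in the units of the state.
- read_state(): the state, without advancing time (a new reading comes with each control period).
- get_image(name): name is "side" or "top" or "wrist"; returns the picture (400x640x3 uint8, blue, green, red); there is no depth.
- camera_params(name): a dict with "mtx" (3x3 intrinsics, pixels), "extrinsics" (4x4, takes a point from camera to world coordinates). Camera axes: x right, y up, looking along -z (the intrinsics and any distortion apply to the point x, -y, -z); pixel columns grow to the right and rows downward; lengths in mm; the calibration is good to about 2 mm. A picture is of the moment at which its call begins: read the wrist's pose just before it. camera_params takes no time and is no camera call; for the wrist camera it gives the pose at the moment of the call.
- job_done(): hands the job in, once; it reports no verdict.
The state is a dict: "clock": time; "joints": joint angles; "joint_vel": joint speeds; "joint_efforts": joint torques, N m; "position": TCP position; "ee_rot": TCP orientation; "contact_force": force on the tool from outside, world axes, zero at the start; "wrist_torque": the same for the moment, N m; "gripper_width": finger opening in mm.
Only numpy, scipy, OpenCV 4.12 (cv2) and the standard library are available. Lean on these libraries where they do the work, as an engineer would, in place of code of your own. Each camera call takes 0.05 s, during which the arm holds its last target. There are 200 camera calls.

### The job

The covered glue pot is ready: lift it out of the warmer (its swing handle may hang over to one side and wants standing up first) and set it down gently on the round cork mat, with its whole base on the mat. Keep the pot upright all the way, let go of it, and leave the square cork board, the jar and the hammer where they are.

Things in the scene. Friction and masses are not known exactly. Their poses are not given: they have to be found in the camera images.
- pot: Closed steel glue pot: upright cylinder 104 mm across, lid 110 mm across, 98 mm high, 0.5 to 0.8 kg. Origin at the centre of its underside, z up. Two ears at its +y and -y sides carry an arched swing handle of 7 mm wire, 135 mm wide over all.
- pot_hinge (a point): Middle of the handle's hinge line (along the pot's y), 105 mm above the pot's origin, 7 mm above the lid; axes as the pot's. A stiff hinge: the handle stays where it is left. When it leans far over, a sideways push jams and rocks the pot: take hold of the grip and swing it up.
- pot_ear (a point): Outer end of the +y hinge ear. The handle's lean is NOT reported: at first anything up to 66 degrees from upright to the pot's +x or -x side; find it by touch or sight. Top of the handle: wooden grip 70 mm long along y, 14 mm thick, 18 mm high when upright, its centre 72 mm from the hinge line. Nothing else is in the handle's sweep.
- warmer: Fixed grey round electric warmer, 152 mm across, in which the pot stands. Origin at the centre of its underside, z up, -x towards its black dial. Its heating plate is 25 mm above the origin, inside a jacket wall that rises 40 mm above the plate (65 mm above the origin) and leaves 5 mm around the pot. A hard sideways push on the handle rocks the pot in it.
- trivet: Loose round cork mat, 136 mm across, 18 mm thick, 0.6 kg: where the pot goes. Origin at the centre of its underside. It lies to the left or right of the warmer.
- block: Loose square cork board, 120 x 120 mm, 18 mm thick: not the place for the pot. Origin at the centre of its underside. It lies on the other side of the warmer.
- jar: Loose small closed amber glass jar, 60 mm across, 75 mm high. Origin at the centre of its underside.
- hammer: Loose hammer lying flat, 240 mm long, handle to its -x. Origin under it near mid-length.
There are look-alikes about, which are no part of the job. Several things have the shape of the pot; the one meant has the colours described above.

How it is judged:
By the outcome, as a careful person would: the job done as asked, in the order asked, and still so for the second after the job is handed in, with the robot touching nothing.
It also fails if it takes over 59 s, if anything falls off the work surface, if the arm or the gripper's body presses on something with over 40 N, if the wrist force passes 120 N, or if a joint passes its speed limit or range.

## Working session

There is one attempt and no reset: what is moved stays moved. The work goes in short steps, Python scripts to look and compute and a tool call to move; the robot and the scene stay as the last step left them, time stands still between calls to the robot, and variables do not carry over. Pictures are saved under pics/ and viewed, on a budget of 10 in all, crops included, one or two more only if the job needs it, and the job is handed in when it is done.

Besides the shell and the picture viewer there is one more tool, called after "Call:" by a JSON object that holds its "op" and its "data", one argument or row to a line. drive_tool: Moves the arm, as the interface text tells. Its arguments: {"type":"object","properties":{"moves":{"type":"array"}},"required":["moves"]}

```bash
mkdir -p pics; ls
python3 - <<'E'
from bench import *
import cv2,numpy as np
s=read_state();print(s)
for n in("top","side"):
    im=get_image(n);cv2.imwrite(f"pics/{n}0.png",im);p=camera_params(n);print(n,np.round(p["mtx"],1).tolist(),np.round(p["extrinsics"],3).tolist(),[k for k in p])
E
```

```text
pics
{'clock': 0.0, 'joints': array([ 1.41460175e+00,  3.85586058e-01,  6.59848502e-03, -5.43987409e-04,
       -1.19401398e+00, -2.58594608e-01]), 'joint_vel': array([ 1.73119644e-03, -5.29771815e-04,  1.52894353e-03, -1.09437791e-03,
        9.16743444e-05, -2.64018468e-04]), 'joint_efforts': array([-3.31401461e-04, -3.92283869e+01,  1.88395947e+01,  4.18615535e+00,
       -4.69821956e-03, -3.43527660e-06]), 'position': array([251.61508262, 571.47367463, 238.18639577]), 'ee_rot': array([ 9.78549423e-01, -2.06009097e-01, -1.96043393e-04,  1.11410469e-03]), 'contact_force': array([0.44144493, 0.9966399 , 0.15724751]), 'wrist_torque': array([-0.04169062,  0.01821578, -0.02948536]), 'gripper_width': 85.43889769839544}
top [[453.2, 0.0, 322.0], [0.0, 453.2, 194.2], [0.0, 0.0, 1.0]] [[-0.025, 0.974, -0.224, 364.339], [-1.0, -0.025, 0.003, 15.492], [-0.003, 0.224, 0.975, 1205.111], [0.0, 0.0, 0.0, 1.0]] ['mtx', 'extrinsics']
side [[394.3, 0.0, 321.3], [0.0, 394.3, 204.6], [0.0, 0.0, 1.0]] [[0.731, 0.446, -0.517, 177.315], [-0.683, 0.469, -0.561, -448.537], [-0.008, 0.763, 0.647, 653.943], [0.0, 0.0, 0.0, 1.0]] ['mtx', 'extrinsics']
```

View pics/top0.png

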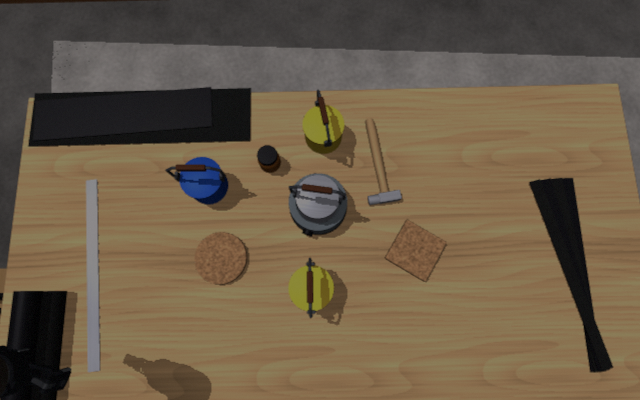

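View pics/side0.png

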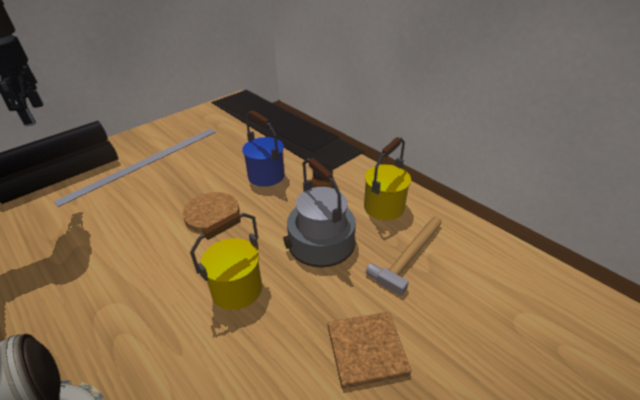

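Candidates in the top view: the steel pot at (318,200), standing in the grey warmer with its dial at (308,233). The look-alikes are the blue pot at (204,180) and the yellow pots at (323,127) and (311,290). The round mat is at (220,258) and the square board at (416,250). I choose the steel pot and will check it in a close crop.

```bash
cat > h.py <<'E'
from bench import *
import cv2,numpy as np
P={n:camera_params(n) for n in("top","side")}
def ray(n,px,p=None):
    p=p or P[n];K=p["mtx"];E=p["extrinsics"]
    d=np.linalg.inv(K)@[px[0],px[1],1];d=E[:3,:3]@(d*[1,-1,-1]);return E[:3,3],d/np.linalg.norm(d)
def plane(n,px,z,p=None):
    o,d=ray(n,px,p);return o+d*(z-o[2])/d[2]
def tri(pts):
    A=np.zeros((3,3));b=np.zeros(3)
    for n,px in pts:
        o,d=ray(n,px);M=np.eye(3)-np.outer(d,d);A+=M;b+=M@o
    X=np.linalg.solve(A,b);return X,[np.linalg.norm((np.eye(3)-np.outer(ray(n,px)[1],ray(n,px)[1]))@(X-ray(n,px)[0])) for n,px in pts]
def proj(n,X,p=None):
    p=p or P[n];E=p["extrinsics"];c=E[:3,:3].T@(np.asarray(X,float)-E[:3,3])*[1,-1,-1];q=p["mtx"]@c;return q[:2]/q[2]
def blobs(mask,amin=15):
    c,_=cv2.findContours(mask.astype(np.uint8),cv2.RETR_EXTERNAL,cv2.CHAIN_APPROX_NONE)
    return [x for x in c if cv2.contourArea(x)>=amin]
E
python3 - <<'E'
from h import *
t=cv2.imread("pics/top0.png");s=cv2.imread("pics/side0.png")
a=cv2.resize(t[160:250,270:370],None,fx=4,fy=4,interpolation=cv2.INTER_CUBIC)
b=cv2.resize(s[150:270,270:370],None,fx=4,fy=4,interpolation=cv2.INTER_CUBIC)
o=np.zeros((480,800,3),np.uint8);o[:360,:400]=a;o[:,400:]=b;cv2.imwrite("pics/crop1.png",o)
for n,im in(("top",t),("side",s)):
    h=cv2.cvtColor(im,cv2.COLOR_BGR2HSV)
    hh,ss,v=cv2.split(h)
    print(n,"trivet px hsv",h[258,220] if n=="top" else h[212,211],"grip",h[189,316] if n=="top" else h[165,318])
    m=((hh<10)|(hh>172))&(ss>100)&(v<140)
    for c in blobs(m,12): print("brown",n,cv2.contourArea(c),np.round(cv2.minAreaRect(c)[0],1),np.round(cv2.minAreaRect(c)[1],1),round(cv2.minAreaRect(c)[2]))
E
```

```text
top trivet px hsv [ 14 125 129] grip [  9 164  59]
brown top 67.0 [310. 287.] [30.  4.] 90
brown top 86.0 [316.6 188.6] [29.5  5.5] 7
brown top 57.5 [190.5 167.5] [ 5. 29.] 90
brown top 61.0 [322.3 109.8] [26.9  5.1] 76
side trivet px hsv [ 15 145 151] grip [ 10 148  79]
brown side 23.5 [262.9 120.2] [11.4  7.5] 32
```

View pics/crop1.png

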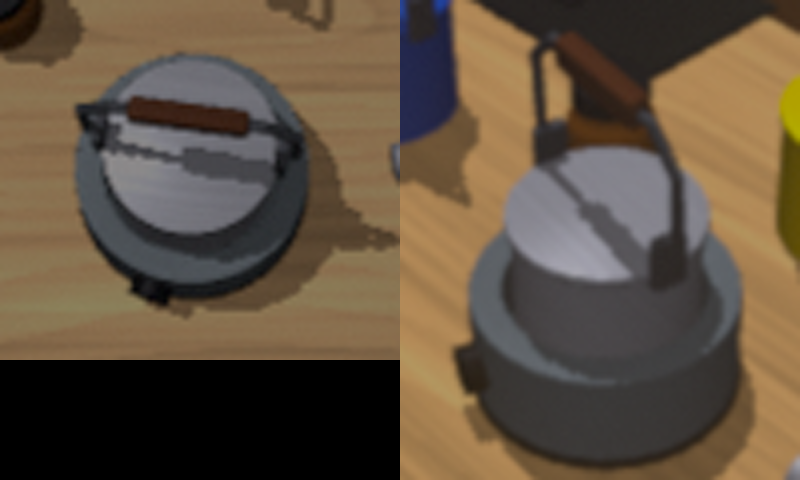

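The crop shows the steel pot, closed, in the grey warmer. The top-view grip is centred at about (317,189) and the side-view grip at about (320.8,167.5). The handle looks nearly upright. Next I triangulate the grip and ears, and measure the lid, mat and other objects.

Run:
```python
from h import *
T=lambda x,y:("top",(x/4+270-.4,y/4+160-.4)); S=lambda x,y:("side",((x-400)/4+270-.4,y/4+150-.4))
for n,a,b in(("grip",T(188,117),S(603,70)),("gripL",T(129,110),S(562,38)),("gripR",T(248,122),S(643,103)),("earL",T(95,125),S(550,143)),("earR",T(288,160),S(667,262))):
    X,e=tri([a,b]);print(n,X.round(1),np.round(e,1))
print("lid top",plane(*T(192,147),123).round(1), "L/R",plane(*T(103,147),123).round(1),plane(*T(283,147),123).round(1))
print("lid side",plane(*S(606,214),123).round(1))
t=cv2.imread("pics/top0.png");s=cv2.imread("pics/side0.png")
for n,im in(("top",t),("side",s)):
    h=cv2.cvtColor(im,cv2.COLOR_BGR2HSV);hh,ss,v=cv2.split(h)
    wm=plane
    # cork: darker/redder than wood
    m=((hh<17)&(ss>90)&(v>60)&(v<175)).astype(np.uint8)
    m=cv2.morphologyEx(m,cv2.MORPH_OPEN,np.ones((5,5)));
    for c in blobs(m,500):
        (x,y),r=cv2.minEnclosingCircle(c)
        e=cv2.fitEllipse(c);print(n,"cork",cv2.contourArea(c),np.round(e[0],1),np.round(e[1],1),"z18",plane(n,e[0],14).round(1))
```

```text
grip [608.   23.3 208.6] [2.1 2.1]
gripL [612.1  57.  209.4] [1.3 1.3]
gripR [603.7 -10.2 208.5] [1.5 1.5]
earL [623.8  82.2 122.8] [0.4 0.4]
earR [598.1 -35.3 126.6] [0.6 0.6]
lid top [608.   23.3 123. ] L/R [609.4  77.7 123. ] [606.6 -32.4 123. ]
lid side [604.9  16.  123. ]
top cork 579.5 [602.6 393.4] [11.  89.3] z18 [ 120.7 -661.    14. ]
top cork 544.5 [ 98.4 391.8] [13.7 59.5] z18 [155.2 573.2  14. ]
top cork 802.0 [316.3 383.9] [16.3 81.4] z18 [159.9  38.3  14. ]
top cork 704.0 [540.4 378. ] [16.9 75.1] z18 [ 159.7 -513.9   14. ]
top cork 660.0 [345.8 374.4] [ 40.6 165.8] z18 [180.1 -35.1  14. ]
top cork 1843.5 [163.3 382.6] [40.  87.1] z18 [172.2 415.   14. ]
top cork 960.5 [ 37.  266.2] [34.8 83.4] z18 [465.  759.5  14. ]
top cork 1302.0 [613.7 248.7] [28.5 65.2] z18 [ 471.9 -748.    14. ]
top cork 3508.0 [206.8 259.4] [ 46. 117.] z18 [471.3 317.4  14. ]
top cork 5153.0 [408.8 244.5] [ 54.2 212.8] z18 [ 496.8 -212.5   14. ]
top cork 515.0 [516.9 161.4] [11.4 71.3] z18 [ 716.3 -523.9   14. ]
top cork 618.5 [576.9 162.9] [28.5 75.8] z18 [ 707.9 -687.2   14. ]
top cork 617.5 [317.2 145.1] [48.7 66.7] z18 [777.7  21.7  14. ]
side cork 4809.0 [366.8 350.8] [78.4 85.3] z18 [ 477.3 -236.4   14. ]
side cork 1760.5 [209.4 211.3] [38.6 58.9] z18 [471.4 278.6  14. ]
side cork 3185.5 [571.2 259.1] [ 15.  406.1] z18 [ 954.  -394.8   14. ]
```

Run:
```python
from h import *
from scipy.optimize import least_squares
t=cv2.imread("pics/top0.png").astype(float);s=cv2.imread("pics/side0.png").astype(float)
def edge(n,im,X0,R,z):
    # strongest radial darkening edge around predicted circle on plane z
    g=cv2.GaussianBlur(im,(3,3),0)
    pts=[]
    for a in np.linspace(0,2*np.pi,72,endpoint=False):
        rs=np.arange(R-22,R+22,1.)
        uv=np.array([proj(n,[X0[0]+r*np.cos(a),X0[1]+r*np.sin(a),z]) for r in rs],np.float32)
        v=cv2.remap(g.astype(np.float32),uv[:,0:1],uv[:,1:2],cv2.INTER_LINEAR)[:,0].mean(1)
        d=v[6:]-v[:-6]; i=np.argmax(d); r=rs[i]+3
        pts.append([X0[0]+r*np.cos(a),X0[1]+r*np.sin(a)])
    pts=np.array(pts)
    f=least_squares(lambda p:np.hypot(*(pts-p[:2]).T)-p[2],[*X0,R],loss="soft_l1",f_scale=2)
    return f.x.round(1),np.median(abs(f.fun)).round(2)
for n,im in(("top",t),("side",s)):
    X0=plane("top",(220,258),18)[:2]
    for k in range(3): r=edge(n,im,X0,68,18);X0=r[0][:2]
    print(n,r)
```

```text
top (array([473.9, 277.7,  70.4]), np.float64(1.32))
side (array([473. , 266.8,  75.1]), np.float64(4.85))
```

Call:
{"op": "drive_tool", "data": {
  "moves": [
    [[0,0,-0.01,0,0,0.125,0],[0,0,-0.01,0,0,0.125,0],[0,0,-0.01,0,0,0.125,0],[0,0,-0.01,0,0,0.125,0],[0,0,-0.01,0,0,0.125,0],[0,0,-0.01,0,0,0.125,0],[0,0,-0.01,0,0,0.125,0],[0,0,-0.01,0,0,0.125,0]]
  ]
}}

```text
clock: 0.77
position: [251.7, 571.7, 319.1]
ee_rot: [0.758, -0.652, 0.0, 0.001]
contact_force: [0.2, -0.7, 0.2]
gripper_width: 85.7
```

Call:
{"op": "drive_tool", "data": {
  "moves": [
    [[0,0,0,0,0,0.12,0],[0,0,0,0,0,0.12,0],[0,0,0,0,0,0.04,0],[0.025,-0.021,0,0,0,0,0],[0.025,-0.021,0,0,0,0,0],[0.025,-0.021,0,0,0,0,0],[0.025,-0.021,0,0,0,0,0],[0.025,-0.021,0,0,0,0,0]]
  ]
}}

```text
clock: 1.43
position: [340.9, 433.4, 318.8]
ee_rot: [-0.662, 0.749, -0.0, -0.001]
contact_force: [-0.0, -0.4, 0.0]
gripper_width: 85.1
```

Call:
{"op": "drive_tool", "data": {
  "moves": [
    [[0.025,-0.021,0,0,0,0,0],[0.025,-0.021,0,0,0,0,0],[0.025,-0.021,0,0,0,0,0],[0.025,-0.021,0,0,0,0,0],[0.025,-0.021,0,0,0,0,0],[0.025,-0.021,0,0,0,0,0],[0.025,-0.021,0,0,0,0,0],[0.025,-0.021,0,0,0,0,0]]
  ]
}}

```text
clock: 2.1
position: [482.9, 214.1, 319.0]
ee_rot: [-0.662, 0.75, 0.0, -0.0]
contact_force: [1.0, -0.4, 0.1]
gripper_width: 85.3
```

Run:
```python
from h import *
import pickle
p=camera_params("wrist");im=get_image("wrist");cv2.imwrite("pics/w1.png",im);pickle.dump(p,open("w1.pkl","wb"))
print(np.round(p["mtx"],1).tolist(),np.round(p["extrinsics"],3).tolist())
for n,X in(("mat",(474,278,18)),("grip",(608,23,202))): print(n,proj(None,X,p))
```

```text
[[343.1, 0.0, 323.9], [0.0, 343.1, 204.4], [0.0, 0.0, 1.0]] [[-0.992, -0.117, -0.039, 471.21], [0.124, -0.938, -0.324, 130.187], [0.001, -0.326, 0.945, 453.866], [0.0, 0.0, 0.0, 1.0]]
mat [335.02934914 201.96811768]
grip [ 78.37825536 -69.6904858 ]
```

Call:
{"op": "drive_tool", "data": {
  "moves": [
    [[0.022,-0.019,0,0,0,0,0],[0.022,-0.019,0,0,0,0,0],[0.022,-0.019,0,0,0,0,0],[0.022,-0.019,0,0,0,0,0],[0.022,-0.019,0,0,0,0,0],[0.022,-0.019,0,0,0,0,0],[0.022,-0.018,0,0,0,0,0],[0,0,0,0,0,0,0]]
  ]
}}

```text
clock: 2.82
position: [596.0, 43.2, 317.9]
ee_rot: [-0.66, 0.751, 0.0, -0.001]
contact_force: [-0.4, 1.1, 0.7]
gripper_width: 85.4
```

Run:
```python
from h import *
import pickle
p=camera_params("wrist");im=get_image("wrist");cv2.imwrite("pics/w2.png",im);pickle.dump(p,open("w2.pkl","wb"))
print(read_state()["position"],np.round(p["extrinsics"],3).tolist())
for n,X in(("mat",(474,278,18)),("grip",(608,23,202))): print(n,proj(None,X,p))
```

```text
[595.05095259  44.70434086 317.94810797] [[-0.992, -0.122, -0.04, 584.077], [0.128, -0.938, -0.323, -40.566], [0.002, -0.325, 0.946, 452.902], [0.0, 0.0, 0.0, 1.0]]
mat [424.24755297 301.28356823]
grip [302.50900973 179.14184671]
```

View pics/w2.png

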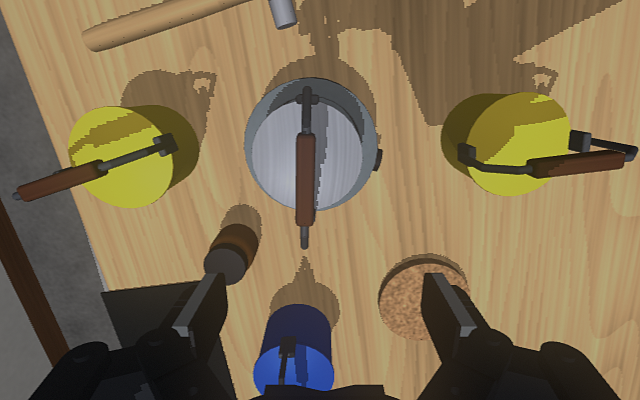

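The wrist view shows the steel pot at (310,150). Its grip runs from (306,134) to (306,225), parallel to the tool's x. The far ear is at (307,98), the mat at (422,300), the jar at (232,255) and the blue pot at (295,345).

Run:
```python
from h import *
import pickle
p=pickle.load(open("w2.pkl","rb"));R=p["extrinsics"][:3,:3]
im=cv2.imread("pics/w2.png");h=cv2.cvtColor(im,cv2.COLOR_BGR2HSV)
m=np.zeros(im.shape[:2],np.uint8);m[125:235,285:330]=((h[...,0]<14)|(h[...,0]>172))[125:235,285:330]&(h[...,1]>90)[125:235,285:330]
c=max(blobs(m),key=cv2.contourArea);r=cv2.minAreaRect(c);print("grip rect",r)
for z in(196,202):print("grip",z,plane(None,r[0],z,p).round(1))
print("ends",plane(None,(r[0][0],134),205,p).round(1),plane(None,(r[0][0],225),205,p).round(1))
print("ear",plane(None,(307,98),130,p).round(1))
# lid circle: grey bright
g=im[...,:].astype(int);m=np.zeros(im.shape[:2],np.uint8);m[85:225,245:380]=((h[...,1]<60)&(h[...,2]>95))[85:225,245:380]
m=cv2.morphologyEx(m,cv2.MORPH_OPEN,np.ones((3,3)));c=np.vstack(blobs(m,100))
(x,y),rr=cv2.minEnclosingCircle(c);print("lid",x,y,rr,plane(None,(x,y),123,p).round(1),"R mm",np.linalg.norm(plane(None,(x+rr,y),123,p)-plane(None,(x,y),123,p)).round(1))
# mat from w1
p=pickle.load(open("w1.pkl","rb"));im=cv2.imread("pics/w1.png");h=cv2.cvtColor(im,cv2.COLOR_BGR2HSV)
cv2.imwrite("pics/w1b.png",im)
print("mat hsv",h[202,335],"wood",h[120,335],h[202,480])
```

```text
grip rect ((304.7248229980469, 181.0338134765625), (17.643667221069336, 89.78666687011719), 1.123302698135376)
grip 196 [607.1  26.2 196. ]
grip 202 [606.6  24.7 202. ]
ends [601.2 -10.4 205. ] [611.5  58.9 205. ]
ear [599.7 -32.7 130. ]
lid 310.0677185058594 144.6197967529297 67.03028869628906 [603.3  10.2 123. ] R mm 64.3
mat hsv [ 15 120 153] wood [ 17 110 162] [ 20  97 166]
```

View pics/w1.png

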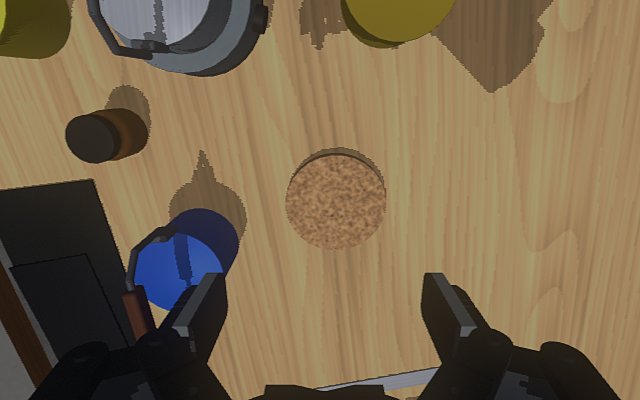

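The numbers agree. The grip is at about (607,24.5) with z≈202, and its length comes out at 69–70 mm against the 70 given. The hinge ear lies in line with it, within about 1–2°, so the handle is already upright. The mat disc is centred at (335,202) in this view, where the (474,278) from the top view predicts it. Now I move over the grip and go down.

Call:
{"op": "drive_tool", "data": {
  "moves": [
    [[0.006,-0.005,0.01,0,0,0.005,0],[0.006,-0.005,0.01,0,0,0.005,0],[0.006,-0.005,0.01,0,0,0.005,0],[0,0,0.01,0,0,0,0],[0,0,0.01,0,0,0,0],[0,0,0.01,0,0,0,0],[0,0,0,0,0,0,0],[0,0,0,0,0,0,0]]
  ]
}}

```text
clock: 3.53
position: [606.7, 27.0, 258.6]
ee_rot: [-0.657, 0.754, 0.0, -0.001]
contact_force: [0.9, 0.3, 0.5]
gripper_width: 85.3
```

Run:
```python
from h import *
from scipy.spatial.transform import Rotation as Ro
p=camera_params("wrist");im=get_image("wrist");cv2.imwrite("pics/w3.png",im)
s=read_state();R=Ro.from_quat(s["ee_rot"]).as_matrix();print(s["position"],R.round(3).tolist(),s["contact_force"])
h=cv2.cvtColor(im,cv2.COLOR_BGR2HSV)
m=((((h[...,0]<14)|(h[...,0]>172))&(h[...,1]>90)&(h[...,2]<130))).astype(np.uint8)
for c in blobs(m,1000):
    r=cv2.minAreaRect(c);print(r,cv2.contourArea(c),plane(None,r[0],204,p).round(1),"tool delta",(R.T@(plane(None,r[0],204,p)-s["position"])).round(1))
```

```text
[607.14631419  27.04261443 259.46328123] [[-0.138, -0.99, 0.0], [-0.99, 0.138, -0.0], [0.0, -0.0, -1.0]] [ 0.12981022 -0.13485436  0.58732683]
((30.788135528564453, 293.60980224609375), (165.00286865234375, 61.49082565307617), 89.57242584228516) 3969.5 [796.7  41.9 204. ] tool delta [ -40.8 -185.7   55.5]
((321.5838317871094, 232.97377014160156), (22.45911407470703, 104.27842712402344), 1.060911774635315) 2058.5 [606.4  25.8 204. ] tool delta [ 1.3  0.6 55.5]
```

Call:
{"op": "drive_tool", "data": {
  "moves": [
    [[0.001,0.0005,0.01,0,0,0.01,0],[0,0,0.01,0,0,0.005,0],[0,0,0.01,0,0,0,0],[0,0,0.01,0,0,0,0],[0,0,0.01,0,0,0,0],[0,0,0.01,0,0,0,0],[0,0,0.009,0,0,0,0],[0,0,0,0,0,0,0]]
  ]
}}

```text
clock: 4.25
position: [605.1, 25.7, 187.5]
ee_rot: [-0.65, 0.76, 0.001, -0.002]
contact_force: [-0.6, -0.8, 0.4]
gripper_width: 85.5
```

Call:
{"op": "drive_tool", "data": {
  "moves": [
    [[0,0,0,0,0,0,60],[0,0,0,0,0,0,100],[0,0,0,0,0,0,140],[0,0,0,0,0,0,170],[0,0,0,0,0,0,190],[0,0,0,0,0,0,210],[0,0,0,0,0,0,230],[0,0,0,0,0,0,255]]
  ]
}}

```text
clock: 4.92
position: [607.7, 26.1, 191.1]
ee_rot: [-0.651, 0.759, -0.001, 0.001]
contact_force: [3.0, -0.5, -0.2]
gripper_width: 13.1
```

Call:
{"op": "drive_tool", "data": {
  "moves": [
    [[0,0,0,0,0,0,255],[0,0,0,0,0,0,255],[0,0,0,0,0,0,255],[0,0,0,0,0,0,255],[0,0,0,0,0,0,255],[0,0,0,0,0,0,255]]
  ]
}}

```text
clock: 5.42
position: [607.3, 26.1, 191.1]
ee_rot: [-0.651, 0.759, -0.001, 0.001]
contact_force: [5.0, 0.1, 2.8]
gripper_width: 13.2
```

The grip is held, with the fingers stopped at 13 mm. Slow lift first.

Call:
{"op": "drive_tool", "data": {
  "moves": [
    [[0,0,-0.002,0,0,0,255],[0,0,-0.003,0,0,0,255],[0,0,-0.004,0,0,0,255],[0,0,-0.005,0,0,0,255],[0,0,-0.005,0,0,0,255],[0,0,-0.005,0,0,0,255],[0,0,0,0,0,0,255],[0,0,0,0,0,0,255]]
  ]
}}

```text
clock: 6.08
position: [606.3, 25.9, 214.6]
ee_rot: [-0.651, 0.759, 0.0, 0.0]
contact_force: [0.8, 0.1, -7.8]
gripper_width: 12.8
```

Run:
```python
from h import *
s=read_state();print(s["position"],s["contact_force"],s["wrist_torque"],s["gripper_width"])
t=get_image("top");d=get_image("side");cv2.imwrite("pics/top1.png",t);cv2.imwrite("pics/side1.png",d)
a=cv2.resize(t[150:250,270:370],None,fx=4,fy=4,interpolation=cv2.INTER_CUBIC);b=cv2.resize(d[130:270,270:370],None,fx=4,fy=4,interpolation=cv2.INTER_CUBIC)
o=np.zeros((560,800,3),np.uint8);o[:400,:400]=a;o[:,400:]=b;cv2.imwrite("pics/crop2.png",o)
```

```text
[606.32056458  25.93206956 214.57898513] [ 0.75495138  0.08238352 -7.84508549] [ 0.08166825  0.03365155 -0.00978751] 12.83926236499677
```

View pics/crop2.png

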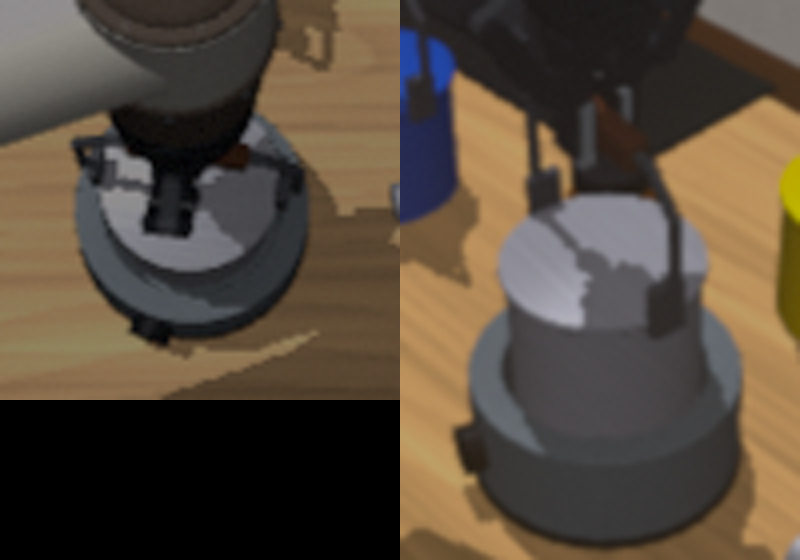

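The pot is clear of the plate and upright, weighing 7.8 N, in both views: side view lid at (603,262), and held by the wooden grip. I lift it clear and carry it at constant orientation.

Call:
{"op": "drive_tool", "data": {
  "moves": [
    [[0,0,-0.004,0,0,0,255],[0,0,-0.007,0,0,0,255],[0,0,-0.01,0,0,0,255],[0,0,-0.01,0,0,0,255],[0,0,-0.01,0,0,0,255],[0,0,-0.01,0,0,0,255],[0,0,-0.006,0,0,0,255],[0,0,-0.003,0,0,0,255]]
  ]
}}

```text
clock: 6.85
position: [607.0, 26.0, 276.3]
ee_rot: [-0.651, 0.759, -0.001, 0.001]
contact_force: [0.3, -0.1, -7.9]
gripper_width: 13.2
```

Call:
{"op": "drive_tool", "data": {
  "moves": [
    [[-0.003,0.002,0,0,0,0,255],[-0.006,0.0045,0,0,0,0,255],[-0.009,0.0065,0,0,0,0,255],[-0.012,0.009,0,0,0,0,255],[-0.012,0.009,0,0,0,0,255],[-0.012,0.009,0,0,0,0,255],[-0.012,0.009,0,0,0,0,255],[-0.012,0.009,0,0,0,0,255]]
  ]
}}

```text
clock: 7.52
position: [559.7, 113.3, 273.6]
ee_rot: [-0.651, 0.759, 0.0, -0.001]
contact_force: [0.2, 0.1, -9.1]
gripper_width: 13.0
```

Call:
{"op": "drive_tool", "data": {
  "moves": [
    [[-0.012,0.009,0,0,0,0,255],[-0.012,0.009,0,0,0,0,255],[-0.012,0.009,0,0,0,0,255],[-0.012,0.009,0,0,0,0,255],[-0.012,0.009,0,0,0,0,255],[-0.012,0.009,0,0,0,0,255],[-0.012,0.009,0,0,0,0,255],[-0.012,0.009,0,0,0,0,255]]
  ]
}}

```text
clock: 8.18
position: [503.1, 218.9, 273.7]
ee_rot: [-0.651, 0.759, 0.0, -0.001]
contact_force: [0.5, 0.9, -7.7]
gripper_width: 13.2
```

Call:
{"op": "drive_tool", "data": {
  "moves": [
    [[-0.012,0.009,0,0,0,0,255],[-0.012,0.008,0,0,0,0,255],[-0.009,0.006,0,0,0,0,255],[-0.006,0.004,0,0,0,0,255],[-0.003,0.002,0,0,0,0,255],[0,0,0,0,0,0,255],[0,0,0,0,0,0,255],[0,0,0,0,0,0,255]]
  ]
}}

```text
clock: 8.85
position: [482.6, 263.2, 274.3]
ee_rot: [-0.65, 0.76, -0.0, -0.0]
contact_force: [1.0, -0.5, -8.6]
gripper_width: 13.1
```

Run:
```python
from h import *
import pickle
from scipy.spatial.transform import Rotation as Ro
p=camera_params("wrist");im=get_image("wrist");cv2.imwrite("pics/w4.png",im);pickle.dump(p,open("w4.pkl","wb"))
t=get_image("top");d=get_image("side");cv2.imwrite("pics/top2.png",t);cv2.imwrite("pics/side2.png",d)
s=read_state();R=Ro.from_quat(s["ee_rot"]).as_matrix()
D=np.array([474,280,191-25+18])-s["position"]
print(s["position"],s["contact_force"],s["wrist_torque"],s["gripper_width"],"tool delta",(R.T@D).round(1))
b=cv2.resize(d[100:250,150:290],None,fx=3.2,fy=3.2);a=cv2.resize(t[200:300,170:270],None,fx=3,fy=3)
o=np.zeros((480,760,3),np.uint8);o[:300,:300]=a;o[:480,305:305+b.shape[1]]=b;cv2.imwrite("pics/crop3.png",o)
```

```text
[482.6631447  263.15177847 274.30345317] [ 0.53062306  0.78376146 -7.89170462] [ 0.01789627 -0.01847309  0.0127876 ] 12.822990057219965 tool delta [-15.3  11.2  90.3]
```

View pics/crop3.png

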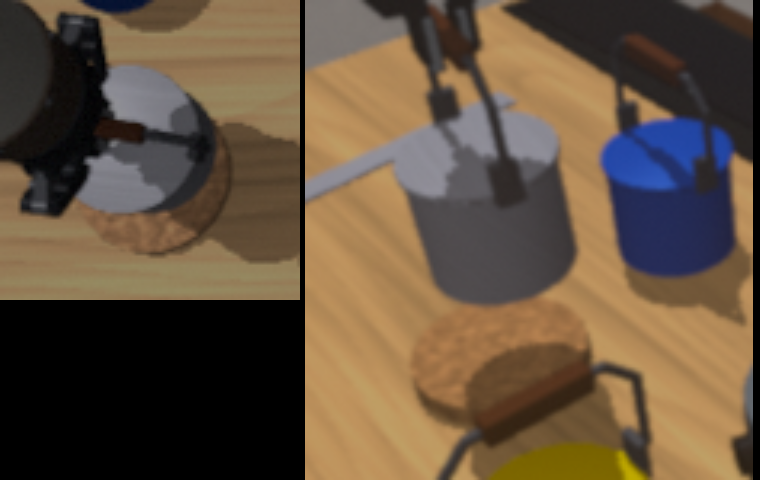

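Held over the mat: pot lid in the side crop at (477,155), mat at (500,355), blue pot well clear at right. I'll check numerically that the pot is vertical, then close the remaining 19 mm.

Run:
```python
from h import *
C=np.array([483.2,261.2,108.3])
f=lambda X:((proj("side",X)-[150,100])*3.2+[305,0]).round(0)
g=lambda X:((proj("top",X)-[170,200])*3).round(0)
d=ray("side",proj("side",C))[1];n=np.array([-d[1],d[0],0]);n/=np.linalg.norm(n)
print("lid c",f(C+[0,0,98]),"base c",f(C))
for s in(1,-1):print("lid edge",f(C+[0,0,96]+55*s*n),"bodyedge lo",f(C+52*s*n))
y=np.array([.152,.988,0])
print("ears side",f(C+[0,0,105]+62*y),f(C+[0,0,105]-62*y),"top lid",g(C+[0,0,98]),"ear-y",g(C+[0,0,105]-62*y))
print("mat side",f([474,278,18]),"mat top",g([474,278,18]))
```

```text
lid c [469. 145.] base c [497. 262.]
lid edge [385. 163.] bodyedge lo [423. 277.]
lid edge [552. 132.] bodyedge lo [569. 247.]
ears side [434.  97.] [503. 178.] top lid [122. 138.] ear-y [203. 148.]
mat side [497. 351.] mat top [155. 174.]
```

Call:
{"op": "drive_tool", "data": {
  "moves": [
    [[-0.001,0.001,0,0,0,0,255],[-0.003,0.002,0,0,0,0,255],[-0.004,0.003,0,0,0,0,255],[-0.004,0.003,0,0,0,0,255],[-0.002,0.0015,0,0,0,0,255],[-0.001,0.0005,0,0,0,0,255],[0,0,0,0,0,0,255],[0,0,0,0,0,0,255]]
  ]
}}

```text
clock: 9.67
position: [473.8, 280.3, 274.3]
ee_rot: [-0.651, 0.759, -0.0, -0.0]
contact_force: [-0.1, -0.1, -7.6]
gripper_width: 13.2
```

Predicted lid, ears, base and mat match the picture with one common shift of 1–3 px. So the pot is upright and the relative position is sound. Lowering now.

Call:
{"op": "drive_tool", "data": {
  "moves": [
    [[0,0,0.004,0,0,0,255],[0,0,0.008,0,0,0,255],[0,0,0.012,0,0,0,255],[0,0,0.014,0,0,0,255],[0,0,0.014,0,0,0,255],[0,0,0.012,0,0,0,255],[0,0,0.008,0,0,0,255],[0,0,0.004,0,0,0,255]]
  ]
}}

```text
clock: 10.33
position: [473.2, 279.5, 196.4]
ee_rot: [-0.65, 0.76, -0.0, -0.002]
contact_force: [-0.5, -1.1, -8.1]
gripper_width: 12.9
```

Call:
{"op": "drive_tool", "data": {
  "moves": [
    [[0,0,0.002,0,0,0,255],[0,0,0.002,0,0,0,255],[0,0,0.001,0,0,0,255],[0,0,0.001,0,0,0,255],[0,0,0.001,0,0,0,255],[0,0,0.001,0,0,0,255],[0,0,0,0,0,0,255],[0,0,0,0,0,0,255]]
  ]
}}

```text
clock: 11.0
position: [473.9, 280.2, 190.4]
ee_rot: [-0.651, 0.759, -0.0, 0.0]
contact_force: [0.1, -0.9, -7.1]
gripper_width: 13.3
```

Call:
{"op": "drive_tool", "data": {
  "moves": [
    [[0,0,0.001,0,0,0,255],[0,0,0.001,0,0,0,255],[0,0,0.001,0,0,0,255],[0,0,0.001,0,0,0,255],[0,0,0.001,0,0,0,255],[0,0,0,0,0,0,255],[0,0,0,0,0,0,255]]
  ]
}}

```text
clock: 11.58
position: [473.9, 280.2, 185.3]
ee_rot: [-0.651, 0.759, 0.0, -0.0]
contact_force: [-0.0, -0.2, -8.0]
gripper_width: 13.2
```

Call:
{"op": "drive_tool", "data": {
  "moves": [
    [[0,0,0.0005,0,0,0,255],[0,0,0.0005,0,0,0,255],[0,0,0.0005,0,0,0,255],[0,0,0,0,0,0,255],[0,0,0,0,0,0,255]]
  ]
}}

```text
clock: 12.0
position: [474.6, 280.5, 184.7]
ee_rot: [-0.651, 0.759, -0.0, 0.001]
contact_force: [2.5, -0.5, -3.9]
gripper_width: 12.6
```

Call:
{"op": "drive_tool", "data": {
  "moves": [
    [[0,0,0.0005,0,0,0,255],[0,0,0.0005,0,0,0,255],[0,0,0,0,0,0,255],[0,0,0,0,0,0,255]]
  ]
}}

```text
clock: 12.33
position: [475.1, 280.6, 184.3]
ee_rot: [-0.651, 0.759, -0.001, 0.002]
contact_force: [3.3, -3.0, 3.0]
gripper_width: 12.9
```

Call:
{"op": "drive_tool", "data": {
  "moves": [
    [[0,0,0,0,0,0,215],[0,0,0,0,0,0,200],[0,0,0,0,0,0,180],[0,0,0,0,0,0,140],[0,0,0,0,0,0,90],[0,0,0,0,0,0,40],[0,0,0,0,0,0,0],[0,0,0,0,0,0,0]]
  ]
}}

```text
clock: 13.0
position: [473.7, 280.3, 182.7]
ee_rot: [-0.651, 0.759, 0.0, -0.0]
contact_force: [-0.8, 0.2, -0.1]
gripper_width: 83.3
```

Call:
{"op": "drive_tool", "data": {
  "moves": [
    [[0,0,0,0,0,0,0],[0,0,-0.005,0,0,0,0],[0,0,-0.01,0,0,0,0],[0,0,-0.015,0,0,0,0],[0,0,-0.02,0,0,0,0],[0,0,-0.025,0,0,0,0],[0,0,-0.03,0,0,0,0],[0,0,-0.03,0,0,0,0]]
  ]
}}

```text
clock: 13.67
position: [473.7, 279.9, 320.0]
ee_rot: [-0.651, 0.759, -0.0, 0.0]
contact_force: [0.2, 0.6, -0.3]
gripper_width: 85.3
```

Call:
{"op": "drive_tool", "data": {
  "moves": [
    [[-0.02,0.02,0,0,0,0,0],[-0.02,0.02,0,0,0,0,0],[-0.02,0.02,0,0,0,0,0],[-0.02,0.02,0,0,0,0,0],[-0.02,0.02,0,0,0,0,0],[-0.01,0.01,0,0,0,0,0],[0,0,0,0,0,0,0],[0,0,0,0,0,0,0]]
  ]
}}

```text
clock: 14.33
position: [381.8, 406.1, 318.4]
ee_rot: [-0.651, 0.759, -0.0, 0.0]
contact_force: [0.3, -0.3, -0.7]
gripper_width: 85.2
```

Run:
```python
from h import *
t=get_image("top");d=get_image("side");cv2.imwrite("pics/top3.png",t);cv2.imwrite("pics/side3.png",d)
s=read_state();print(s["position"],s["contact_force"],s["clock"])
b=cv2.resize(d[120:260,150:290],None,fx=3.2,fy=3.2)
o=np.zeros((450,800,3),np.uint8);o[:350,:350]=cv2.resize(t[210:310,170:270],None,fx=3.5,fy=3.5);o[:448,352:352+448]=b;cv2.imwrite("pics/crop4.png",o)
f=lambda X:((proj("side",X)-[150,120])*3.2+[352,0]).round(0);g=lambda X:((proj("top",X)-[170,210])*3.5).round(0)
print("mat c z18",g([474,278,18]),f([474,278,18]),"lid c z116",g([474,278,116]),f([474,278,116]))
m=lambda a,b:np.abs(a.astype(int)-b).max(2)
D=(m(cv2.imread("pics/top0.png"),t)>40).astype(np.uint8)
for n,(x,y,r) in dict(jar=(268,158,14),block=(416,250,32),hammer=(380,165,15)).items():print(n,D[y-r:y+r,x-r:x+r].mean())
```

```text
[382.45405204 405.18874573 318.23622711] [-0.65158227  0.48497628 -0.51498008] 14.4333
mat c z18 [180. 167.] [544. 287.] lid c z116 [149. 155.] [518. 184.]
jar 0.0
block 0.0
hammer 0.0
```

View pics/crop4.png

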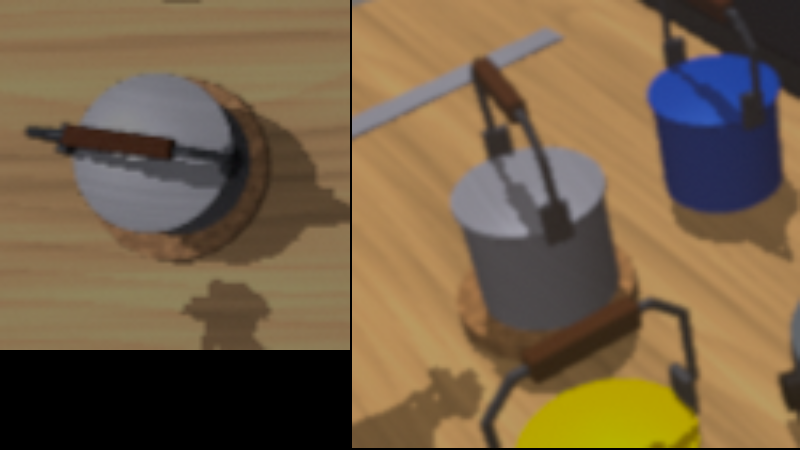

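```bash
python3 -c "
from bench import *
print(job_done())"
```

```text
the job is handed in; nothing more can be done
None
```

The steel glue pot is out of the warmer and standing upright on the round cork mat, released. I handed the job in at about 14.4 s of the 59 s allowed; `job_done()` gives no verdict.

- **Handle:** it was already upright to within about 1–2°, so I gripped the wooden grip from above without swinging it.
- **Carry:** I lifted the pot clear of the warmer wall and moved it at a fixed orientation. It weighed about 7.9 N and stayed upright in the side view I checked.
- **Placing:** I lowered it in 0.5–1 mm steps until the mat took its weight, with about 3 N of contact.
- **Last pictures:** the pot is about 3 mm from the mat's centre, with 16 mm of slack. The tool is clear and reads under 1 N.
- **Jar, square board and hammer:** no pixels changed around any of them in the top view.

Two measurements disagreed and I set them aside. The side-camera circle fit of the mat differed by about 11 mm and fitted poorly, and the wrist-image lid circle had picked up the warmer's rim. I used the top-view and grip values instead, which agreed with each other and with the wrist pictures.

I viewed 8 pictures in all.

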